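# Clip the caddy to the pressing table's rail and load it

## Robot

A 7-joint arm with a two-finger parallel gripper is mounted at the origin on the work surface. World frame = base frame: x ahead of the robot, y to its left, z up, the work surface at z = 0. Lengths are in m, angles in rad, forces in N, time in s.
With the tool pointing down it reaches from about 0.4 to 0.9 m from the base axis. Payload 5.6 kg.
Tool frame: the origin (TCP) lies at the very end of the fingers, on their centre line; the grasp point (between the pads) lies 19 mm behind it; z points along the fingers, y is the line along which they close (so a half turn about z gives the same grasp; the last joint's range is limited). The gripper opens to 92 mm and grips with 3 to 60 N. Pads are 20 mm wide; open, the fingers measure 128 mm over their backs; the gripper's body (75 mm by 189 mm) begins 69 mm behind the grasp point.
Start: joints at [-1.208, 0.468, -0.012, 1.603, 0.006, 1.071, -0.056], TCP at [0.257, 0.597, 0.215] pointing down, gripper open.
Joint ranges: [-2.53, 2.53], [-0.31, 2.02], [-1.57, 1.55], [0.28, 2.44], [-1.29, 4.43], [0.15, 1.84], [-2.92, 2.92]. Speed limits (rad/s): [2.57, 2.57, 3.14, 3.14, 3.14, 3.14, 3.14].

## Interface

Orientations are given as a unit quaternion [w, x, y, z].
In Python, from rig import bot gives the robot as it stands. Calls block until the motion is done:
- bot.move_ptp(position, orientation): joint-space move of the TCP to a pose.
- bot.servo_line(position, orientation=None, vel=0.15, f_stop=None): straight line of the TCP; orientation=None keeps the orientation; vel is the mean speed in m/s. With f_stop (N) it stops when the force on the tool has changed by that much, and returns True; else False.
- bot.move_j(angles): joint-space move.
- bot.ungrasp() and bot.grab(): open the fingers fully, or close them until they stop; the grip force is fixed at half the most.
- bot.sleep(seconds).
- bot.solve_ik(position, orientation): joint angles nearest the present ones, or None.
- bot.state(): the state.
- bot.snapshot(name): name is "side" or "top" or "wrist"; returns (picture, depth): 400x640x3 uint8, red, green, blue; 400x640 float32, m along the optical axis (not along the pixel's ray), 0 where there is no reading.
- bot.camera_params(name): a dict with "vertical_fov" (degrees; the focal length in pixels is half the picture's height over the tangent of half this angle, whatever the lens; pixels are square), "cx", "cy" (the principal point, pixels), "R" (3x3) and "t" (3): a world point X has camera coordinates R X + t. Camera axes: x right, y down, z forward; pixel columns grow to the right and rows downward; lengths in m; the calibration is good to about 2 mm. A picture is of the moment at which its call begins: read the wrist's pose just before it. camera_params takes no time and is no camera call; for the wrist camera it gives the pose at the moment of the call.
A pose or a line that the arm cannot do raises bot.IKError and nothing moves.
- bot.close_job(): hands the job in; it is judged then, once.
Trained networks look in the newest picture that a camera, given by its name, has taken for a name from the list of things; names that differ only in an ending like _2 or _b are one class to them, and where a whole thing is asked for, a point or a joint stands for the part that bears it (a point fixed in the world has none). Each returns a list of dicts, best first, with "score" (0 to 1); they miss things now and then, are a little off and sometimes report something else, mostly with a low value. They report only what shows in the picture. A call takes as long as a camera call.
- bot.spot_in(camera, target): "location" ([x, y, z] in m, in world coordinates, good to about 4 mm: the middle of the surface that is visible of it).
- bot.trace(camera, target): "mask" (400x640 bool, what is visible of it).
- bot.landmark_of(camera, target): "location" ([x, y, z] in m, in world coordinates, good to about 4 mm: a listed point, or the origin of a listed thing).
The state is a dict: "time": time; "joints": joint angles; "dq": joint speeds; "joint_efforts": joint torques, N m; "eef_pos": TCP position; "eef_rot": TCP orientation; "contact_force": force on the tool from outside, world axes, zero at the start; "wrist_torque": the same for the moment, N m; "width": opening from 0.0 (shut) to 1.0 (fully open); "gripper_force": force on a finger pad.
Only numpy, scipy, OpenCV 4.12 (cv2) and the standard library are available. Lean on these libraries where they do the work, as an engineer would, in place of code of your own. Each camera call takes 0.05 s, during which the arm holds its last target. There are 200 camera calls.

## Task

Fix the plywood caddy to the tube rail on the pressing table: set it over the tube between the two wooden blocks, box on the robot's side, and push it straight down until both spring clips snap right round the tube and it is fully home. Then pack the jar, the spray can and the starch carton into it, side by side in one row, each standing upright on the caddy's floor. Set things down without dropping them or knocking them over, and leave everything else on the table where it is.

Things in the scene. Friction and masses are not known exactly. Their poses are not given: they have to be found in the camera images.
- rail: Fixed rail: a galvanised steel tube, 32 mm in diameter, 460 mm long, level along the rail's y axis, its own axis 33 mm above the table. It passes through two wooden blocks (56 x 36 x 60 mm high, centred 200 mm either side of the middle), so 364 mm of tube is free between them. Origin: on the table under the tube's middle; x points away from the robot, across the tube.
- rail_mid (a point): Middle of the tube, on its axis (33 mm above the table); axes as the rail's.
- caddy: Plywood caddy, loose, 0.3 kg, starts standing flat and empty: an open box, outside 80 mm deep (its x), 184 mm wide (its y), 50 mm high. Origin: centre of the box's underside; -x is its front (box side), z up. A ledge with a hand grip on top and two spring clips below stands out behind the box (+x). Fully home on the tube, the box stands on the table in front of the tube.
- caddy_in (a point): Centre of the box's inner floor, 6 mm above the underside. Inside: 68 mm deep (x) by 172 mm wide (y), walls 6 mm thick and 50 mm high over the underside, no dividers.
- caddy_ledge (a point): Middle of the ledge's top: plywood, as wide as the box, from 34 to 89 mm behind the box's centre, top 62 mm and underside 54 mm above the box's underside.
- caddy_grip (a point): Middle of the top edge of the wooden hand grip (caddy frame +65, 0, +96 mm), straight above the clips: an upright plate 12 mm thick (x), 120 mm long (y), standing 34 mm up from the ledge.
- clip_l (a point): Centre of the left spring-steel clip (caddy frame +65, +55, +33 mm), 24 mm wide: on the tube's axis when home. A front and a back arm curve round a 32 mm tube and flare at the mouth; they reach down to 9 mm over the level of the box's underside. Set on the tube the clips rest about 24 mm too high; a push of about 8 to 20 N straight down over them snaps both home.
- clip_r (a point): Centre of the right clip (caddy frame +65, -55, +33 mm): lies on the tube's axis when the clip is home; axes as the caddy's.
- jar: Glass jar with a steel screw lid 57 mm wide: upright cylinder 60 mm in diameter and straight up to 107 mm, 124 mm high with the lid, pale filling, about 0.34 kg. Origin: centre of its underside.
- spray_can: Plain aluminium spray can, 52 mm in diameter, straight up to 112 mm, then a white cap 32 mm wide; 139 mm high in all, about 0.26 kg. Origin: centre of its underside.
- carton: Plain brown starch carton, 58 mm (its x) by 45 mm (its y) by 120 mm high, standing upright, about 0.28 kg. Origin: centre of its underside.
- squat_tin: Bystander, loose: low round tin, 80 mm in diameter, 45 mm high, among the things to be packed. Stays.
- clothes_brush: Bystander, loose: wooden clothes brush lying bristles down, 150 x 48 x 38 mm high. Stays.
- iron: Bystander, loose: black charcoal iron on a brick, its top about 200 mm above the table. Stays.
- water_bottle: Bystander, loose: clear water bottle with a blue cap, 66 mm in diameter, 215 mm high. Stays.
- mug: Bystander, loose: white mug, 80 mm in diameter, 80 mm high. Stays.
- clapper: Bystander, loose: tailor's clapper, a smooth wooden block 230 x 58 x 46 mm, lying behind the rail. Stays.

How it is judged:
On the way, in this order (a step that is already met when the one before it is completed fails the run):
1. both clips of the caddy are snapped fully home on the tube, the box on the robot's side (x of clip_l in the frame of rail_mid between -0.004 and 0.004 m and z of clip_l in the frame of rail_mid between -0.004 and 0.004 m and x of clip_r in the frame of rail_mid between -0.004 and 0.004 m and z of clip_r in the frame of rail_mid between -0.004 and 0.004 m and x of caddy in the frame of rail_mid below 0 m), for 0.2 s.
2. with the caddy still clipped on, the jar, the spray can and the carton all stand upright on the caddy's floor (all of step 1 and x of jar in the frame of caddy between -0.03 and 0.03 m and y of jar in the frame of caddy between -0.082 and 0.082 m and z of jar in the frame of caddy between 0 and 0.012 m and angle between each of jar, spray_can, carton's own z axis and vertical below 0.12 rad and x of spray_can in the frame of caddy between -0.03 and 0.03 m and y of spray_can in the frame of caddy between -0.082 and 0.082 m and z of spray_can in the frame of caddy between 0 and 0.012 m and x of carton in the frame of caddy between -0.03 and 0.03 m and y of carton in the frame of caddy between -0.082 and 0.082 m and z of carton in the frame of caddy between 0 and 0.012 m), for 0.2 s.
At the end, for the whole second after the job is handed in: Both clip centres lie within 4 mm of the tube's axis (across the tube and in height) with the box on the robot's side of the tube; jar, spray can and carton are inside the box, upright within 7 degrees, their undersides within 6 mm of its floor; all released and at rest (all of step 2 and contact force between each of caddy, jar, spray_can, carton and the fingers below 0.1 N and linear speed of each of caddy, jar, spray_can, carton below 0.02 m/s); the robot touches nothing.
It fails at once if a bystander (iron, water bottle, squat tin, brush, mug or clapper) is shifted by more than 40 mm (distance of any of iron, water_bottle, squat_tin, clothes_brush, mug, clapper from where it was at the start of the episode above 0.04 m).
It fails at once if the jar, spray can or carton is knocked over (tilted by more than 45 degrees) (angle between any of jar, spray_can, carton's own z axis and vertical above 0.785 rad).
It fails at once if the jar, spray can or carton is let go over the caddy more than 30 mm above its floor (dropped in) ((x of jar in the frame of caddy between -0.06 and 0.06 m and y of jar in the frame of caddy between -0.11 and 0.11 m and z of jar in the frame of caddy above 0.036 m and contact force between jar and the fingers below 0.05 N) or (x of spray_can in the frame of caddy between -0.06 and 0.06 m and y of spray_can in the frame of caddy between -0.11 and 0.11 m and z of spray_can in the frame of caddy above 0.036 m and contact force between spray_can and the fingers below 0.05 N) or (x of carton in the frame of caddy between -0.06 and 0.06 m and y of carton in the frame of caddy between -0.11 and 0.11 m and z of carton in the frame of caddy above 0.036 m and contact force between carton and the fingers below 0.05 N)).
It fails at once if the caddy is let go more than 45 mm above the table (dropped; set on the tube, not yet pushed home, it stands about 24 mm up) (height (world z) of caddy above 0.045 m and contact force between caddy and the fingers below 0.05 N).
It also fails if it takes over 72 s, if anything falls off the work surface, if the arm or the gripper's body presses on something with over 40 N, if the wrist force passes 120 N, or if a joint passes its speed limit or range.

## Working session

There is one attempt and no reset: what is moved stays moved. The work goes in short steps, each a Python script; the robot and the scene stay as the last script left them, time stands still between calls to the robot, and variables do not carry over. Pictures are saved under pics/ and viewed, at most 10 in all, crops included, and the job is handed in when it is done.

```bash
mkdir -p pics; ls
python3 - <<'E'
from rig import bot
import cv2, numpy as np
for c in("top","side"):
    p,d=bot.snapshot(c); cv2.imwrite(f"pics/{c}0.png",p[:,:,::-1])
    k=bot.camera_params(c); print(c,k["vertical_fov"],k["cx"],k["cy"],np.round(k["R"],3).tolist(),np.round(k["t"],3))
    for n in "rail rail_mid caddy caddy_in caddy_ledge caddy_grip clip_l clip_r jar spray_can carton squat_tin clothes_brush iron water_bottle mug clapper".split():
        r=bot.landmark_of(c,n); print(n,[(np.round(x["location"],3).tolist(),round(x["score"],2)) for x in r[:2]])
print(bot.state()["eef_rot"],bot.state()["time"])
E
```

```text
pics
top 43.863377068605736 315.7196442717592 205.75520864546036 [[0.003, -1.0, -0.016], [-0.996, -0.002, -0.086], [0.086, 0.016, -0.996]] [0.054 0.603 1.515]
rail [([0.656, 0.022, -0.006], 0.63), ([0.404, -0.276, 0.001], 0.56)]
rail_mid [([0.653, 0.018, 0.034], 0.85)]
caddy [([0.427, 0.248, 0.0], 0.73)]
caddy_in [([0.425, 0.253, 0.007], 0.73), ([0.655, 0.02, -0.005], 0.3)]
caddy_ledge [([0.485, 0.259, 0.064], 0.82)]
caddy_grip [([0.482, 0.315, 0.035], 0.74), ([0.492, 0.256, 0.094], 0.59)]
clip_l [([0.483, 0.314, 0.037], 0.94), ([0.5, 0.206, 0.034], 0.88)]
clip_r [([0.483, 0.314, 0.037], 0.94), ([0.5, 0.206, 0.034], 0.88)]
jar [([0.538, -0.363, 0.001], 0.74), ([0.76, 0.072, 0.0], 0.65)]
spray_can [([0.437, -0.15, -0.003], 0.88), ([0.486, 0.26, 0.063], 0.49)]
carton [([0.404, -0.276, -0.003], 0.93)]
squat_tin []
clothes_brush [([0.601, -0.477, -0.0], 0.8), ([0.483, 0.259, 0.065], 0.53)]
iron [([0.496, 0.57, 0.065], 0.58), ([0.424, 0.252, 0.005], 0.37)]
water_bottle []
mug [([0.718, -0.346, -0.0], 0.87), ([0.436, -0.15, 0.001], 0.43)]
clapper [([0.761, 0.072, -0.002], 0.62)]
side 50.59
[... 380 characters left out ...]
 [([0.486, 0.256, 0.062], 0.7)]
caddy_grip [([0.488, 0.26, 0.093], 0.71)]
clip_l [([0.498, 0.203, 0.031], 0.7), ([0.759, 0.073, -0.0], 0.67)]
clip_r [([0.498, 0.203, 0.031], 0.7), ([0.759, 0.073, -0.0], 0.67)]
jar [([0.538, -0.357, 0.001], 0.82)]
spray_can [([0.434, -0.147, -0.0], 0.91), ([0.657, 0.021, -0.001], 0.75)]
carton [([0.404, -0.273, 0.004], 0.77)]
squat_tin [([0.508, -0.248, 0.0], 0.6)]
clothes_brush [([0.597, -0.472, -0.002], 0.84)]
iron [([0.495, 0.569, 0.063], 0.62)]
water_bottle [([0.701, 0.389, -0.002], 0.7), ([0.655, 0.021, 0.0], 0.35)]
mug [([0.718, -0.342, 0.004], 0.74)]
clapper [([0.764, 0.072, 0.0], 0.76)]
[2.91720963e-05 2.01544648e-01 9.79479328e-01 2.01919213e-05] 1.8
```

View pics/top0.png

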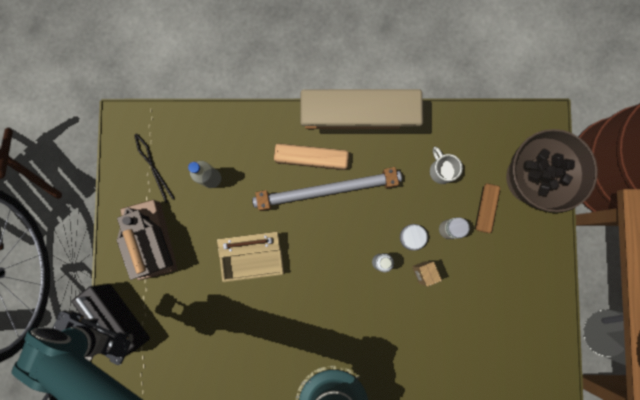

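View pics/side0.png

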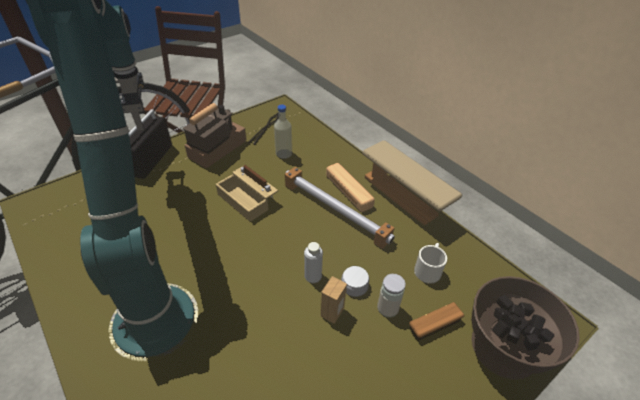

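The top view shows the rail from (262,200) to (393,178), yawed about 9°, and the caddy at (250,257). The jar is at (456,228), the can at (384,262) and the carton at (428,273), with the squat tin at (414,237) between them. I'll take close wrist views of the rail and the caddy and fit their poses from depth.

```bash
cat > h.py <<'E'
from rig import bot
import numpy as np, cv2
from scipy.spatial.transform import Rotation as Ro
def down(phi):
    y=np.array([np.cos(phi),np.sin(phi),0]); z=np.array([0,0,-1.]); 
    q=Ro.from_matrix(np.c_[np.cross(y,z),y,z]).as_quat(); return [q[3],q[0],q[1],q[2]]
def best(p,phi):  # the half turn with the smaller joint-7 angle
    s=[(abs(j[6]),f) for f in(phi,phi+np.pi) for j in[bot.solve_ik(p,down(f))] if j is not None]
    return min(s)[1]
def cloud(cam,save=None):
    k=bot.camera_params(cam); p,d=bot.snapshot(cam)
    if save: cv2.imwrite(f"pics/{save}.png",p[:,:,::-1])
    f=200/np.tan(np.radians(k["vertical_fov"])/2); v,u=np.mgrid[:400,:640]
    X=np.stack([(u-k["cx"])/f*d,(v-k["cy"])/f*d,d],-1); W=(X-k["t"])@np.array(k["R"])
    W[d==0]=np.nan; return W
def near(W,c,r,z0,z1):
    m=(np.hypot(W[...,0]-c[0],W[...,1]-c[1])<r)&(W[...,2]>z0)&(W[...,2]<z1); return W[m]
def rect(P):  # min area rectangle: centre, sizes, angle of the long side
    (c,s,a)=cv2.minAreaRect((P[:,:2]*1000).astype(np.float32)); a=np.radians(a)
    if s[0]<s[1]: a+=np.pi/2; s=s[::-1]
    return np.array(c)/1000,np.round(s,1),(a+np.pi/2)%np.pi-np.pi/2
def lm(cam,n): 
    r=bot.landmark_of(cam,n); return [(np.round(x["location"],4).tolist(),round(x["score"],2)) for x in r[:2]]
E
python3 - <<'E'
from h import *
def go(p,phi):
    f=best(p,phi); bot.move_ptp(p,down(f)); print("t",bot.state()["time"],f,np.round(bot.state()["joints"],2))
go([0.45,0.25,0.38],0.15); W=cloud("wrist","caddy1")
k=bot.camera_params("wrist"); print("cam",-np.array(k["R"]).T@k["t"],k["vertical_fov"],np.round(k["R"],2).tolist())
for n in("caddy","caddy_grip","clip_l"): print(n,lm("wrist",n))
P=near(W,(.487,.257),.09,.085,.105); print(len(P),np.median(P,0),rect(P))
P=near(W,(.45,.255),.2,.04,.075); print(len(P),rect(P))
go([0.58,0.02,0.42],0.16); W=cloud("wrist","rail1")
for n in("rail","rail_mid"): print(n,lm("wrist",n))
P=near(W,(.655,.021),.17,.042,.052); print(len(P),np.mean(P,0),rect(P),"fit",cv2.fitLine(P[:,:2].astype(np.float32),cv2.DIST_HUBER,0,.001,.001).ravel())
P=near(W,(.655,.021),.25,.056,.068); 
for s in(1,-1):
    Q=P[(P[:,1]-.02)*s>.1]; 
    if len(Q): print("block",len(Q),rect(Q),Q.mean(0))
E
```

```text
t 3.3833 0.15 [-0.88  0.1   0.33  1.73 -0.03  1.33 -0.39]
cam [0.43928129 0.31882738 0.54939527] 63.39272736854911 [[0.99, 0.15, -0.0], [0.15, -0.96, 0.25], [0.04, -0.24, -0.97]]
caddy [([0.4256, 0.2487, -0.0025], 0.66)]
caddy_grip [([0.4892, 0.2576, 0.0928], 0.86)]
clip_l [([0.4823, 0.3128, 0.033], 0.93), ([0.7627, 0.0726, 0.0018], 0.22)]
733 [0.48838632 0.26158647 0.09546665] (array([0.48911514, 0.25849167]), array([117.8,  12.1]), np.float64(-1.4446816426167866))
5782 (array([0.5122569 , 0.25661224]), array([265.5, 191.5]), np.float64(0.061845062838472575))
t 4.625 0.16 [-0.56  0.22  0.57  1.52 -0.12  1.43  0.18]
rail [([0.6613, 0.023, -0.0057], 0.89)]
rail_mid [([0.6584, 0.0206, 0.0351], 0.71)]
6742 [0.70941239 0.04585238 0.04631777] (array([0.72388513, 0.03360359]), array([339.9, 164.5]), np.float64(-1.3901468862303652)) fit [0.3406424  0.94019294 0.72264636 0.03406435]
block 1932 (array([0.55630969, 0.2088011 ]), array([186.6,  58.3]), np.float64(0.26244933226318334)) [0.55908479 0.20174016 0.06110075]
block 584 (array([ 0.69311011, -0.175965  ]), array([56. , 35.6]), np.float64(0.17698454807517594)) [ 0.69214746 -0.1749627   0.06038667]
```

Run:
```python
from h import *
W=cloud("wrist")
a=.177; ux=np.array([np.cos(a),np.sin(a)]); uy=np.array([-ux[1],ux[0]]); c0=np.array([.657,.021])
P=W.reshape(-1,3); P=P[np.isfinite(P[:,0])]; D=P[:,:2]-c0; lx,ly=D@ux,D@uy
for s in(1,-1):
    m=(abs(ly-s*.2)<.045)&(abs(lx)<.045)&(abs(P[:,2]-.06)<.006); print("block",m.sum(),rect(P[m]),P[m].mean(0))
    
m=(abs(ly)<.16)&(abs(lx)<.02)&(abs(P[:,2]-.048)<.006)
T=P[m]; print("z",np.percentile(T[:,2],[2,50,98]))
# tube: fit x,z offsets: points on circle radius 16 about axis
from scipy.optimize import least_squares
lxm,lym=lx[m],ly[m]
r=least_squares(lambda q:np.hypot(lxm-q[0]-q[1]*lym,T[:,2]-q[2])-.016,[0,0,.033],loss="soft_l1",f_scale=.001).x
print("tube x off, slope, z",r,"axis yaw",a-np.arctan(r[1]),"pt",c0+ux*r[0])
```

```text
block 979 (array([0.62113361, 0.21589908]), array([55.7, 35.7]), np.float64(0.15703211189878852)) [0.62051981 0.21577658 0.06005412]
block 591 (array([ 0.69254187, -0.17567976]), array([54.9, 36.4]), np.float64(0.16831004983829922)) [ 0.69231143 -0.17478523  0.06030903]
z [0.04233264 0.04752581 0.05051344]
tube x off, slope, z [-5.86060122e-05 -3.78350004e-03  3.31346302e-02] axis yaw 0.18078348198563332 pt [0.65694231 0.02098968]
```

View pics/caddy1.png

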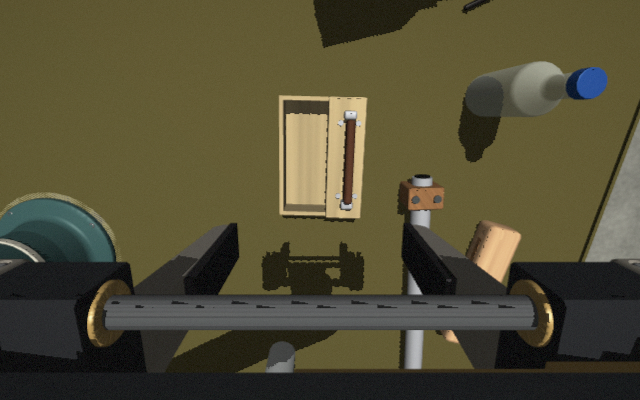

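Rail and caddy are fitted consistently: mid tube is (0.657, 0.0205) at yaw 0.181, and the grip is (0.489, 0.2585) at yaw 0.126. The wrist picture shows the caddy at (322,157) and the grip at (348,160), with nothing around it. I'll grasp the grip and bring it over the tube.

Run:
```python
from h import *
g=[.489,.2585]; f=best([*g,.15],.126); q=down(f)
bot.move_ptp([*g,.15],q); bot.servo_line([*g,.065],vel=.1,f_stop=8); print("z",bot.state()["eef_pos"])
bot.grab(); s=bot.state(); print(s["width"],s["gripper_force"],s["time"],s["eef_pos"])
bot.servo_line([*g,.18],vel=.15)
s=bot.state(); print("held",s["width"],s["gripper_force"],s["contact_force"])
m=[.6568,.0205]; f=best([*m,.18],.181); 
f2=min([.181,.181+np.pi],key=lambda a:abs(a-f)); print(f,f2)
bot.servo_line([*m,.18],down(f),vel=.2)
W=cloud("side","over1"); W=cloud("wrist","over1w")
P=near(W,m,.09,.15,.25); print(len(P)); 
a=.181; ux=np.array([np.cos(a),np.sin(a)]); uy=np.array([-ux[1],ux[0]])
if len(P)>20: print(rect(P),np.percentile(P[:,2],[5,50,95]))
for n in("caddy_grip","caddy"): print(n,lm("side",n),lm("wrist",n))
print(bot.state()["eef_pos"],bot.state()["width"],bot.state()["time"])
```

```text
z [0.48950549 0.25866573 0.06551518]
0.12635389349748757 29.999518990516663 8.4 [0.48926299 0.25850314 0.06503907]
held 0.12486825605752158 29.99909520149231 [ 0.62383345  0.63822123 -3.90787318]
0.181 0.181
23304
(array([0.65303162, 0.020494  ]), array([178.5,  55.3]), np.float64(-1.3858932686925334)) [0.17619356 0.17788228 0.23189766]
caddy_grip [([0.6535, 0.0197, 0.2093], 0.91), ([0.6545, 0.0226, 0.0373], 0.57)] [([0.6592, 0.0213, 0.2109], 0.98)]
caddy [([0.5963, 0.0072, 0.1183], 0.93)] [([0.5912, 0.0064, 0.115], 0.56)]
[0.6567115  0.02106519 0.18013002] 0.1293239004027029 11.225
```

Run:
```python
from h import *
m=[.6568,.0205]
s=lambda t:print(t,np.round(bot.state()["eef_pos"],4),np.round(bot.state()["contact_force"],1),round(bot.state()["width"],3),round(bot.state()["time"],2))
print(bot.servo_line([*m,.100],vel=.12)); s("pre")
print(bot.servo_line([*m,.080],vel=.03,f_stop=5)); s("contact")
W=cloud("side","seat1"); print(lm("side","caddy"))
```

```text
False
pre [0.6574 0.0204 0.1006] [ 0.7 -0.4 -2.8] 0.126 12.04
True
contact [0.6575 0.0206 0.0881] [ 0.4 -0.   1.1] 0.128 12.51
[([0.5973, 0.0099, 0.031], 0.69)]
```

View pics/seat1.png

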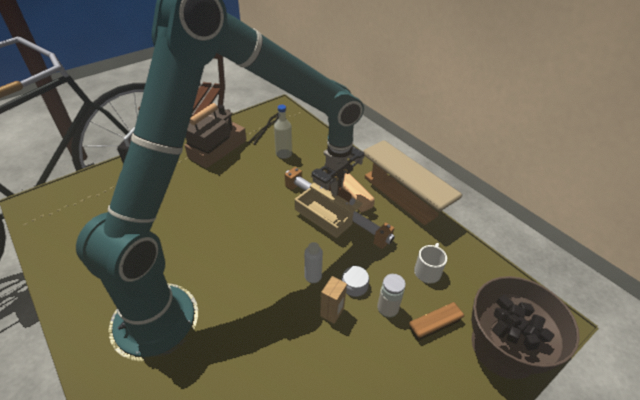

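The caddy at (325,212) is held level over the tube between the blocks, and contact came 23 mm above home, as expected. Now I'll push it straight down.

Run:
```python
from h import *
m=list(bot.state()["eef_pos"][:2])
s=lambda t:print(t,np.round(bot.state()["eef_pos"],4),np.round(bot.state()["contact_force"],1),round(bot.state()["width"],3),round(bot.state()["time"],2))
print(bot.servo_line([*m,.063],vel=.04,f_stop=40)); s("push")
bot.sleep(.3); s("hold"); print(lm("wrist","caddy_grip") if 0 else "")
W=cloud("side"); print(lm("side","caddy"),lm("side","caddy_grip"))
```

```text
False
push [0.6575 0.021  0.0647] [-3.1  0.5 14.7] 0.13 13.38
hold [0.6575 0.021  0.0647] [-2.8  1.2 14.3] 0.13 13.68

[([0.5969, 0.0086, 0.0054], 0.68), ([0.5379, -0.3588, 0.0035], 0.36)] [([0.6553, 0.022, 0.0928], 0.63)]
```

Run:
```python
from h import *
p=bot.state()["eef_pos"]
bot.ungrasp(); bot.servo_line([p[0],p[1],.2],vel=.2)
bot.move_ptp([.60,.02,.36],down(.181)); W=cloud("wrist","home1")
P=near(W,(.657,.021),.08,.085,.115); print("grip",len(P),rect(P),np.percentile(P[:,2],[5,50,95]))
P=near(W,(.657,.021),.12,.057,.068); print("ledge",len(P),rect(P),np.percentile(P[:,2],[5,50,95]))
P=near(W,(.593,.008),.03,-.005,.02); print("floor",len(P),np.median(P,0))
P=near(W,(.593,.008),.13,.044,.055); print("rim",len(P),rect(P),np.median(P,0))
print(bot.state()["time"])
```

```text
grip 808 (array([0.65615271, 0.02133302]), array([118.2,  12.3]), np.float64(-1.388482343970038)) [0.09015675 0.09542849 0.09723238]
ledge 3600 (array([0.65275507, 0.02014945]), array([182.3,  55.2]), np.float64(-1.390399570283543)) [0.06051469 0.06211152 0.06366187]
floor 1064 [0.59296369 0.00828216 0.00636583]
rim 1414 (array([0.61079291, 0.01099409]), array([234.9, 117.9]), np.float64(-1.3857629735362016)) [0.58382321 0.02105641 0.04987803]
16.6583
```

View pics/home1.png

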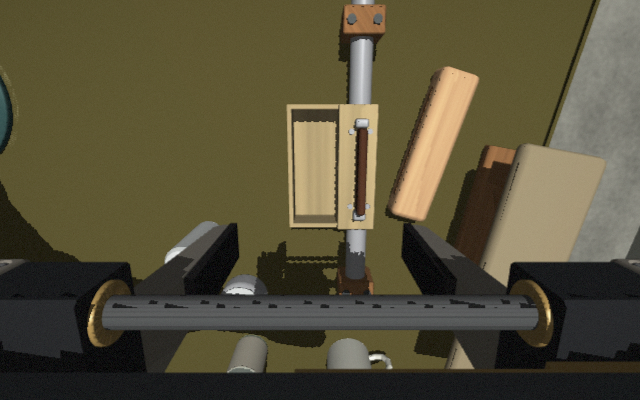

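The caddy is home: ledge at 62 mm, floor at 6.4 mm, square to the tube, and the clips around it at (361,124) and (358,213). Next I'll look at the items.

Run:
```python
from h import *
p=[.47,-.29,.36]; f=best(p,.181+np.pi/2*0); bot.move_ptp(p,down(f)); print(f,np.round(bot.state()["joints"],2))
W=cloud("wrist","items1")
for n,c,z0,z1,r in(("jar",(.538,-.36),.119,.13,.05),("spray_can",(.435,-.149),.132,.145,.04),("carton",(.404,-.275),.113,.126,.06)):
    P=near(W,c,r,z0,z1); print(n,lm("wrist",n),len(P)); 
    if len(P)>10: print("  top",rect(P),"circ",np.round(cv2.minEnclosingCircle((P[:,:2]*1000).astype(np.float32)),1) if 0 else cv2.minEnclosingCircle((P[:,:2]*1000).astype(np.float32)),np.median(P[:,2]))
print(bot.state()["time"])
```

```text
0.181 [-0.16  0.21  0.78  1.7  -0.15  1.3   0.83]
jar [([0.537, -0.3594, 0.0024], 0.87), ([0.51, -0.2473, 0.0015], 0.47)] 1363
  top (array([ 0.53564447, -0.3601571 ]), array([55.6, 55.3]), np.float64(0.8979077978636445)) circ ((535.6928100585938, -360.2148742675781), 28.40917205810547) 0.12416668388752954
spray_can [([0.4368, -0.1477, -0.0023], 0.72)] 682
  top (array([ 0.43378104, -0.14776891]), array([30.7, 30.5]), np.float64(-0.5174952764330278)) circ ((433.5186767578125, -147.42660522460938), 15.770231246948242) 0.1384953588448663
carton [([0.4007, -0.2803, 0.0031], 0.74)] 1662
  top (array([ 0.40232144, -0.27652249]), array([58.2, 44.9]), np.float64(0.3827776747947156)) circ ((402.52093505859375, -276.7708435058594), 35.852718353271484) 0.12023949248464473
18.125
```

View pics/items1.png

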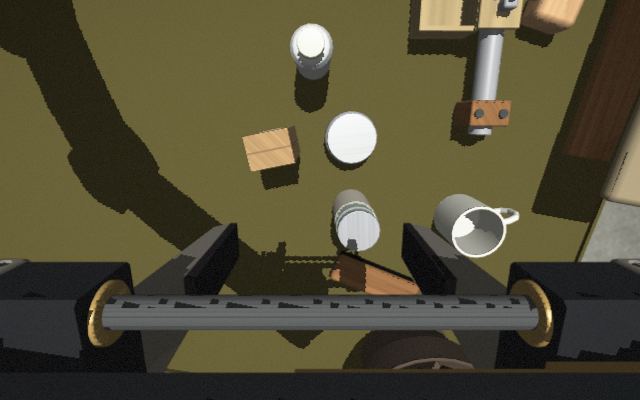

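The items are located: the jar top is at (357,228), the can at (312,42), the carton top at (269,150) at yaw 0.383, and the tin at (351,138). I'll place the jar first, at the caddy's −y end, gripping along the row.

```bash
cat >> h.py <<'E'
A=.181; ux=np.array([np.cos(A),np.sin(A)]); uy=np.array([-ux[1],ux[0]]); C=np.array([.5928,.0093])
def say(t): s=bot.state(); print(t,np.round(s["eef_pos"],4),np.round(s["contact_force"],1),"w",round(s["width"],3),"g",round(s["gripper_force"],1),"t",round(s["time"],2))
def pick(xy,phi,z,up=.12):
    f=best([*xy,z+up],phi); q=down(f); bot.move_ptp([*xy,z+up],q); bot.servo_line([*xy,z],vel=.12,f_stop=10); say("at")
    bot.grab(); say("grabbed"); bot.servo_line([*xy,z+.10],vel=.12); say("lifted"); return f
def place(xy,f,z):   # z: TCP height when the thing stands on the floor
    bot.servo_line([*xy,z+.10],down(f),vel=.18); bot.servo_line([*xy,z+.035],vel=.1); say("over")
    hit=bot.servo_line([*xy,z-.004],vel=.03,f_stop=4); say("down %s"%hit); return abs(bot.state()["eef_pos"][2]-z)
E
python3 - <<'E'
from h import *
f=pick((.5357,-.3602),A+np.pi/2,.070); print(f)
e=place(C-.054*uy,f,.0765); print("err",e)
E
```

```text
at [ 0.5361 -0.3607  0.0708] [ 0.4 -0.1  0.4] w 1.004 g 0.0 t 20.38
grabbed [ 0.5358 -0.3603  0.0702] [-0.5  0.1  1. ] w 0.644 g 30.0 t 20.98
lifted [ 0.5353 -0.3596  0.1691] [-0.3  0.5 -4.1] w 0.642 g 30.0 t 21.96
4.89338898038469
over [ 0.6029 -0.0442  0.1118] [-0.2  0.3 -4.2] w 0.649 g 30.0 t 24.71
down True [ 0.6023 -0.0438  0.0761] [-1.1  0.4  5.9] w 0.647 g 30.0 t 25.78
err 0.00036628694260026906
```

Standing on the floor at the expected height. I'll release it and place the can the same way at the other end.

Run:
```python
from h import *
def rel():
    p=bot.state()["eef_pos"]; bot.ungrasp(); bot.servo_line([p[0],p[1],.24],vel=.2); say("free")
rel()
f=pick((.4337,-.1476),A+np.pi/2,.075)
e=place(C+.058*uy,f,.0815); print("err",e)
if e<.006: rel()
W=cloud("top","two")
for n in("jar","spray_can","caddy"): print(n,lm("top",n))
```

```text
free [ 0.6016 -0.0434  0.2389] [-0.3 -0.1 -0.5] w 1.001 g 0.0 t 27.39
at [ 0.4342 -0.1478  0.0754] [-0.5 -0.2  0.6] w 1.001 g 0.0 t 29.37
grabbed [ 0.4337 -0.1475  0.075 ] [0.  0.5 1. ] w 0.561 g 30.0 t 30.06
lifted [ 0.4332 -0.1472  0.1744] [-0.3 -0.4 -2.7] w 0.56 g 30.0 t 31.04
over [0.5828 0.0661 0.1168] [-0.   0.5 -2. ] w 0.558 g 30.0 t 33.44
down True [0.5823 0.0664 0.081 ] [-0.1  1.   4.7] w 0.562 g 30.0 t 34.52
err 0.0004755933579599775
free [0.5815 0.0666 0.2389] [-0.7  0.3 -0.2] w 0.998 g 0.0 t 36.2
jar [([0.607, -0.0419, 0.0081], 0.68), ([0.6917, 0.3895, -0.0009], 0.63)]
spray_can []
caddy [([0.5909, 0.0077, -0.0021], 0.88)]
```

Run:
```python
from h import *
bot.move_ptp([.58,-.01,.40],down(A)); W=cloud("wrist","two_w"); r=[]
for n,y,z0,z1 in(("jar",-.054,.124,.138),("can",.058,.138,.152)):
    c=C+y*uy; P=near(W,c,.04,z0,z1); k=rect(P)[0]; r.append((k-C)@uy); print(n,len(P),rect(P),"caddy xy",(k-C)@ux,(k-C)@uy,np.median(P[:,2]))
lo,hi=r[0]+.030,r[1]-.026; y=(lo+hi)/2; print("gap",lo,hi,hi-lo,"y",y)
P=near(W,(.656,.021),.08,.085,.105); print("grip",rect(P),np.median(P[:,2]))
if hi-lo>.05:
    f=pick((.4023,-.2765),.383,.0955); g=f-.383+A; p=bot.state()["eef_pos"]
    bot.servo_line([p[0],p[1],.265],down(g),vel=.15)
    t=C+y*uy; bot.servo_line([*t,.265],vel=.2); say("above"); np.save("t.npy",[*t,g])
    cloud("wrist","three_w")
```

```text
jar 1264 (array([ 0.60214862, -0.04403373]), array([55.9, 54.8]), np.float64(-1.3879046044610592)) caddy xy -0.00040487966746055246 -0.05414535893906556 0.1301750176839382
can 491 (array([0.58179474, 0.0663373 ]), array([30.2, 29.9]), np.float64(-0.5909869377684736)) caddy xy -0.0005580078115324759 0.05808663773763875 0.1445566927433066
gap -0.02414535893906556 0.03208663773763876 0.05623199667670432 y 0.003970639399286598
grip (array([0.64175671, 0.0241391 ]), array([110.1,  84.7]), np.float64(1.318415607664976)) 0.09538692762513504
at [ 0.4027 -0.2768  0.096 ] [-1.  -0.5 -0.2] w 1.0 g 0.0 t 40.27
grabbed [ 0.4025 -0.2765  0.0956] [0.2 0.7 2.2] w 0.63 g 30.0 t 40.88
lifted [ 0.4019 -0.276   0.1949] [-0.5  0.4 -2.3] w 0.628 g 30.0 t 41.87
above [0.5917 0.012  0.2652] [ 0.4 -0.8 -3. ] w 0.628 g 30.0 t 44.37
```

View pics/three_w.png

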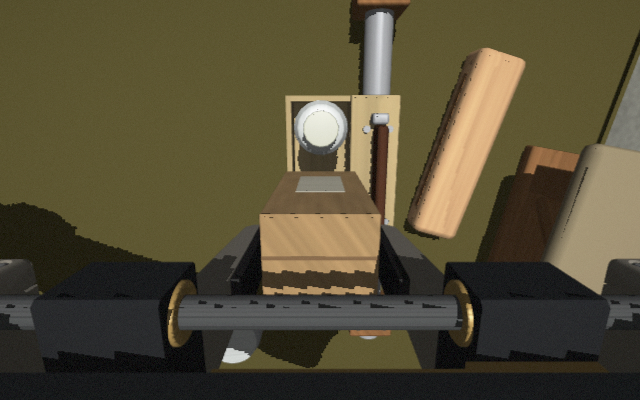

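The carton at (320,230) is held square over the gap, with the can standing at (320,128). The gap is 56 mm for a 45 mm carton, so I'll lower it.

Run:
```python
from h import *
x,y,g=np.load("t.npy"); z=.102
bot.servo_line([x,y,z+.06],vel=.12)
h=bot.servo_line([x,y,z-.004],vel=.04,f_stop=4); say("down %s"%h)
if abs(bot.state()["eef_pos"][2]-z)<.006:
    bot.ungrasp(); say("open"); bot.servo_line([x,y,.26],vel=.15); say("free")
    bot.move_ptp([.52,0,.42],down(g)); W=cloud("wrist","end_w"); cloud("side","end_s")
    for n,yy,z0,z1,r in(("jar",-.054,.124,.138,.04),("can",.058,.138,.152,.04),("carton",.004,.121,.132,.035)):
        P=near(W,C+yy*uy,r,z0,z1); k=rect(P); print(n,len(P),k,"caddy",(k[0]-C)@ux,(k[0]-C)@uy,np.percentile(P[:,2],[5,50,95]))
    m=abs((W[...,:2]-[.6562,.0213])@ux)<.008; P=W[m&(W[...,2]>.088)&(W[...,2]<.104)]; print("grip z",len(P),np.median(P,0))
    m=abs((W[...,:2]-C)@ux-.08)<.006; P=W[m&(W[...,2]>.055)&(W[...,2]<.075)]; print("ledge z",len(P),np.median(P,0))
```

```text
down True [0.5921 0.0132 0.1016] [-0.4  0.2  4.9] w 0.629 g 30.0 t 46.79
open [0.5907 0.0133 0.1003] [ 0.4 -0.5  1.2] w 0.998 g 0.0 t 47.45
free [0.5915 0.0133 0.2591] [ 0.   0.5 -0.6] w 1.003 g 0.0 t 48.67
jar 1175 (array([ 0.60045752, -0.03837313]), array([67.9, 54.8]), np.float64(-1.3411468027675086)) caddy -0.0010493713003900985 -0.04827280627186504 [0.12724517 0.13012458 0.13148913]
can 444 (array([0.58177667, 0.06615313]), array([30.7, 30.4]), np.float64(0.17739475810683203)) caddy -0.0006089314143520336 0.057908732480435224 [0.14280569 0.14464589 0.14592361]
carton 1342 (array([0.59154156, 0.01314187]), array([70. , 58.1]), np.float64(-1.3977330836877808)) caddy -0.000546289930366994 0.00400564356646483 [0.12444758 0.12606105 0.12772325]
grip z 646 [0.65420017 0.02317992 0.09527887]
ledge z 967 [0.67077955 0.04103113 0.0617597 ]
```

View pics/end_s.png

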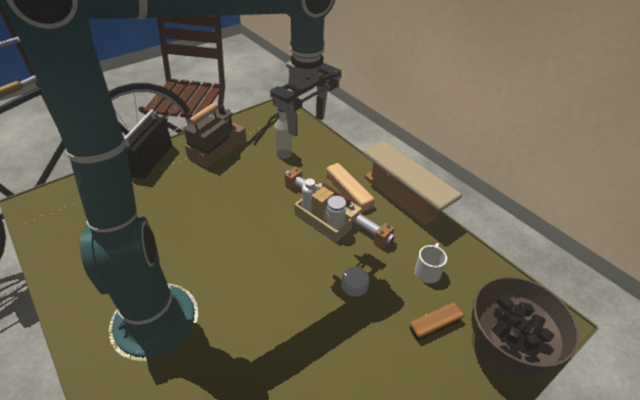

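The side view shows the can (310,190), carton (322,197) and jar (336,208) upright in the caddy on the tube. The bystanders look where they were, and the arm is clear at (305,85). All the heights match, so I'll hand in.

```bash
python3 -c "
from rig import bot
print(bot.close_job())"
```

```text
the job is handed in; nothing more can be done
None
```

The caddy is clipped fully home on the tube with the jar, carton and spray can upright in one row inside it; the job was handed in with the robot clock at about 50 s of 72 s, but no verdict was returned.

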